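# Switch the bench suction from the wide inlet to the narrow one

## Robot

A 6-joint arm with a two-finger parallel gripper is mounted at the origin on the work surface. World frame = base frame: x ahead of the robot, y to its left, z up, the work surface at z = 0. Lengths are in m, angles in rad, forces in N, time in s.
With the tool pointing down it reaches from about 0.225 to 0.875 m from the base axis. Payload 3.4 kg.
Tool frame: the origin (TCP) lies midway between the tips of the shut fingers; the grasp point (between the pads) lies 19 mm behind it; z points along the fingers, y is the line along which they close (so a half turn about z gives the same grasp; the last joint's range is limited). The gripper opens to 85 mm and grips with 20 to 120 N. Pads are 22 mm wide; open, the fingers measure 114 mm over their backs; the gripper's body (76 mm by 85 mm) begins 54 mm behind the grasp point. The pads swing forward as they close: fully open they stand 13 mm farther back than shut.
Start: joints at [-1.252, 0.276, 1.505, -0, 1.361, -0.121], TCP at [0.245, -0.52, 0.231] pointing down, gripper open.
Joint ranges: [-2.89, 2.89], [-0.75, 2.08], [0.22, 2.7], [-1.18, 4.32], [0.11, 2.71], [-2.7, 2.7]. Speed limits (rad/s): [2.57, 2.57, 3.14, 3.14, 3.14, 3.14].

## Interface

Orientations are given as a unit quaternion [w, x, y, z].
In Python, from rig import * gives the robot as it stands.
- The arm moves only by the tool apply_moves, never from a script. Its argument "steps" is one flat list of numbers, 4 for each row, row after row: the shift along the world's x, y, z in cm, then the turn about the world's z in degrees. A call has 1 to 8 rows; each row is the pose to reach, as a shift and turn from the pose commanded when the call began; what a row does not reach only later rows make up. A row lasts 1/12 s, in which the tool goes at most 41.7 mm and 7.16 degrees, less where a joint would pass 70% of its speed; a pose out of reach is approached as far as the arm can. A call with a gripper value outside its range is refused whole. "jaw" is the closure in counts, from 0 (fully open) to 255 (shut), set as the call begins (left out, the last holds). The fingers move at their own pace and stop on an object; "newtons" is the grip in N (left out, the last holds). Time passes only in rows, so rows that repeat a pose let the fingers close. It gives the time, the measured TCP pose, the force, the opening and the grip force at its end, in the units of the state.
- get_state(): the state, without advancing time (a new reading comes with each control period).
- get_image(name): name is "scene" or "top" or "wrist"; returns the picture (480x640x3 uint8, red, green, blue); there is no depth.
- calibration(name): a dict with "fx", "fy", "cx", "cy" (pixels), "xyz" and "rotation" of the camera in the world. Camera axes: x right, y up, looking along -z (the intrinsics and any distortion apply to the point x, -y, -z); pixel columns grow to the right and rows downward; lengths in m; the calibration is good to about 2 mm. The wrist camera is an equidistant fisheye: a pixel r from the principal point sees the ray r / f radians off the axis. A picture is of the moment at which its call begins: read the wrist's pose just before it. calibration takes no time and is no camera call; for the wrist camera it gives the pose at the moment of the call.
- sign_off(): hands the job in; it is judged then, once.
The state is a dict: "clock": time; "qpos": joint angles; "qd": joint speeds; "effort": joint torques, N m; "position": TCP position; "ee_rot": TCP orientation; "contact_force": force on the tool from outside, world axes, zero at the start; "moment": the same for the moment, N m; "width": finger opening in m; "gripper_force": force on a finger pad.
Only numpy, scipy, OpenCV 4.12 (cv2) and the standard library are available. Lean on these libraries where they do the work, as an engineer would, in place of code of your own. Each camera call takes 0.05 s, during which the arm holds its last target. There are 200 camera calls.

## Task

Two fume suction inlets stand on the soldering bench, one wide duct and one narrow duct, each with a damper lever on top. First push the narrow duct's lever round, with a fingertip, until its end points at the upturned metal tab beside it; then push the wide duct's lever round until that damper is fully shut (lever square across its duct). Do not pull the levers up off their spindles, and leave the loose things on the bench where they are.

Things in the scene. Friction and masses are not known exactly. Their poses are not given: they have to be found in the camera images.
- narrow_duct: narrow suction inlet, aluminium, fixed: level round duct 63 mm in diameter, axis 65 above the bench, top 96.5; flared mouth 84 wide, 110 from the spindle at its -x end; elbow down into the bench, centre at x +85. Spindle and 40 wide collar on top. Origin on the bench below the spindle, z up, x from mouth to elbow.
- wide_duct: wide suction inlet, aluminium, fixed: level round duct 100 mm in diameter, axis 65 above the bench, top 115; flared mouth 120 wide, 110 from the spindle at its -x end; elbow down into the bench, centre at x +85. Spindle and 40 wide collar on top. Origin on the bench below the spindle, z up, x from mouth to elbow.
- narrow_lever (a joint): narrow duct's damper lever, rad: 0 = fully shut (lever square across the duct, along +y of narrow_duct), growing anticlockwise from above to 1.571 = fully open (along -x of narrow_duct, to the mouth); stops at both ends. Dry friction 0.15 N m (2 N at 70 mm out); stays where left. The handle is only slipped on its spindle: it comes off if pulled up. Starts below 0.4.
- wide_lever (a joint): wide duct's damper lever, rad: 0 = fully shut (lever square across the duct, along +y of wide_duct), growing anticlockwise from above to 1.571 = fully open (along -x of wide_duct, to the mouth); stops at both ends. Dry friction 0.15 N m (2 N at 70 mm out); stays where left. The handle is only slipped on its spindle: it comes off if pulled up. Starts open or partly so.
- narrow_tip (a point): middle of the end face of the narrow duct's lever, 92 mm from the spindle axis, 140.5 above the bench. The lever is a level steel bar with black sleeve, 10 wide, 18 tall (underside 131.5, top 149.5 above the bench), hub radius 12.
- wide_tip (a point): middle of the end face of the wide duct's lever, 92 mm from the spindle axis, 159 above the bench. The lever is a level steel bar with black sleeve, 10 wide, 18 tall (underside 150, top 168 above the bench), hub radius 12.
- mark_tab (a point): middle of the inner face of the upturned steel tab, 20 mm wide, 3 thick, top 144.5 above the bench, on a fixed strap (12 wide, top 111.5) that runs out from the narrow duct's spindle below its lever. Point 113 from the spindle, 140.5 up; y axis away from the spindle, x sideways. The tab lies between shut and open; the lever passes freely inside it and over the strap.
- spool: bystander: loose grey solder spool standing on end, 56 mm in diameter, 45 tall; origin at the centre of its underside
- flux: bystander: loose white bottle, 44 mm in diameter, 100 tall; origin at the centre of its underside
- driver: bystander: loose screwdriver (about 200 mm) lying on the bench; origin under it, x along it
- heatsink: bystander: loose finned aluminium heat sink 50 x 60 mm, 30 tall; origin at the centre of its underside

How it is judged:
By the outcome, as a careful person would: the job done as asked, in the order asked, and still so for the second after the job is handed in, with the robot touching nothing.
It also fails if it takes over 54 s, if anything falls off the work surface, if the arm or the gripper's body presses on something with over 40 N, if the wrist force passes 120 N, or if a joint passes its speed limit or range.

## Working session

There is one attempt and no reset: what is moved stays moved. The work goes in short steps, Python scripts to look and compute and a tool call to move; the robot and the scene stay as the last step left them, time stands still between calls to the robot, and variables do not carry over. Pictures are saved under pics/ and viewed, at most 10 in all, crops included, and the job is handed in when it is done.

Besides the shell and the picture viewer there is one more tool, called after ">>>" by a JSON object that holds its "name" and its "arguments", one argument or row to a line. apply_moves: Moves the arm, as the interface text tells. Its arguments: {"type":"object","properties":{"steps":{"type":"array","items":{"type":"number"}},"jaw":{"type":"number"},"newtons":{"type":"number"}},"required":["steps"]}

```bash
mkdir -p pics
python3 - <<'E'
from rig import *
import cv2
for n in("scene","top"):
    cv2.imwrite(f"pics/{n}0.png",get_image(n)[:,:,::-1]); print(n,calibration(n))
s=get_state();print(s["clock"],s["position"],s["ee_rot"],s["width"])
E
```

```text
scene {'fx': 624.0054880628279, 'fy': 624.0054880628279, 'cx': 323.051766288503, 'cy': 241.83507879451093, 'xyz': array([ 1.58168937, -0.34545431,  1.19907731]), 'rotation': array([0.74721419, 0.3070987 , 0.22474785, 0.54483919])}
top {'fx': 607.3038313080966, 'fy': 607.3038313080966, 'cx': 323.72431142229135, 'cy': 235.03866787514878, 'xyz': array([3.85025534e-01, 1.18107444e-03, 1.27976115e+00]), 'rotation': array([ 0.71525187,  0.05408955, -0.06661542, -0.69357874])}
0.1 [ 0.24467287 -0.51983538  0.23053577] [-8.06478338e-04  9.75917003e-01  2.18140659e-01 -7.53307492e-05] 0.08536388261511932
```

View pics/top0.png

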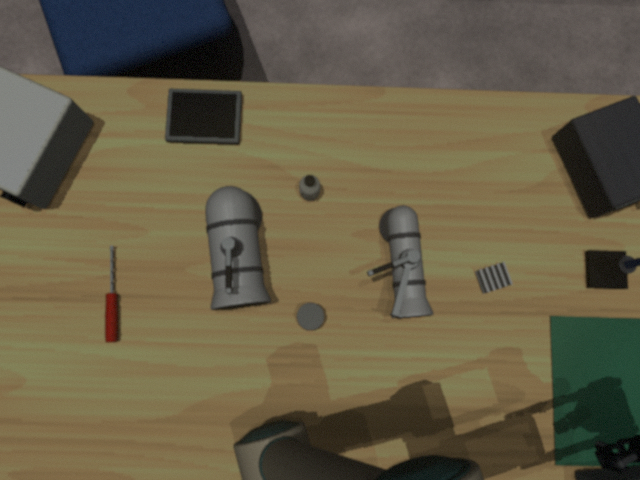

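View pics/scene0.png

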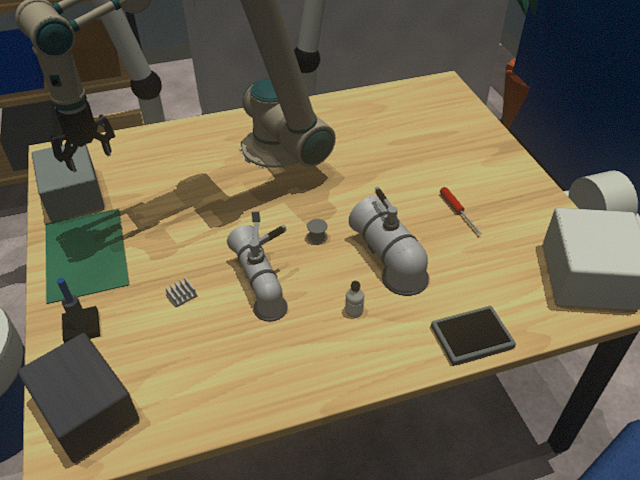

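The top view shows the narrow duct with its spindle near (406,258), lever tip near (369,273) and tab near (397,312). The wide duct's spindle is near (231,245) and its lever end near (232,290). The scene view agrees with this. I'll zoom in on both.

Run:
```python
import cv2,numpy as np
im=cv2.imread("pics/top0.png")
a=im[225:325,355:445];b=im[225:315,195:285]
a=cv2.resize(a[:90+10],None,fx=4.4,fy=4.4,interpolation=3)
a=cv2.resize(im[225:325,355:445],(396*1,440),interpolation=3)
b=cv2.resize(im[225:325,195:285],(396,440),interpolation=3)
c=np.hstack([a,b]);c=cv2.convertScaleAbs(c,alpha=1.5)
cv2.imwrite("pics/crop.png",c)
```

```text
(no output)
```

View pics/crop.png

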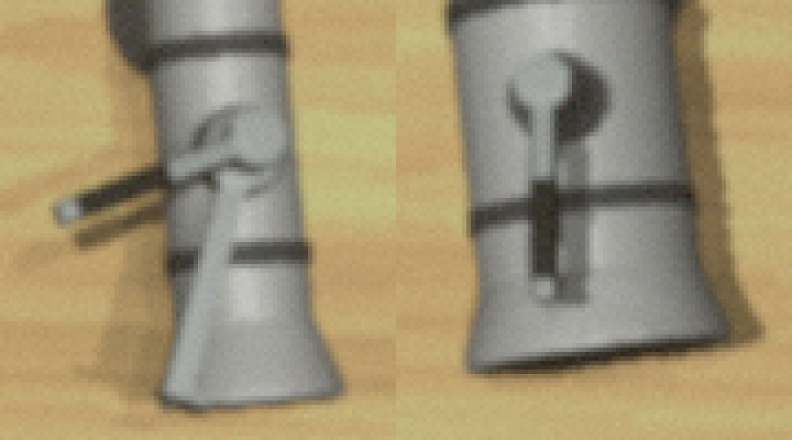

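Crop positions, converted to full-image pixels:

| Duct | Hub | Lever tip | Tab |
|---|---|---|---|
| Narrow | (413,256.4) | (368,273.2) | (397,315.2) |
| Wide | (228.4,242) | (228.4,292.5) | none |

The wide lever is nearly open.

```bash
cat > h.py <<'E'
import numpy as np
from scipy.spatial.transform import Rotation as R
def rot(c):
    q=c["rotation"]; return R.from_quat([*q[1:],q[0]])
def back(c,u,v,z,fish=False):
    p=np.array([(u-c["cx"])/c["fx"],(v-c["cy"])/c["fy"]])
    if fish:
        t=np.hypot(*p); p=p/t; d=np.array([p[0]*np.sin(t),-p[1]*np.sin(t),-np.cos(t)])
    else: d=np.array([p[0],-p[1],-1])
    d=rot(c).apply(d); return c["xyz"]+d*(z-c["xyz"][2])/d[2]
def pix(c,P,fish=False):
    d=rot(c).inv().apply(np.array(P)-c["xyz"]); x,y,z=d[0],-d[1],-d[2]
    if fish:
        r=np.hypot(x,y); k=np.arctan2(r,z)/r
    else: k=1/z
    return np.array([c["fx"]*x*k+c["cx"],c["fy"]*y*k+c["cy"]])
E
python3 - <<'E'
from rig import *
from h import *
c=calibration("top")
f=lambda u,v,z:back(c,u,v,z)[:2]
def cr(x,y,o): return o+x/4.4,225+y/4.4
for nm,hub,tip,z,ax in(("narrow",(413,256.4),(368,273.2),.1495,[cr(217,45,355),cr(238,255,355)]),("wide",(228.4,242),(228.4,292.5),.168,[cr(564-396,8,195),cr(582-396,204,195)])):
    h=f(*hub,z);t=f(*tip,z);a,b=[f(*p,.065) for p in ax]
    d=t-h; e=a-b
    print(nm,"hub",h.round(4),"tip",t.round(4),"len",np.hypot(*d).round(4),"ang",np.degrees(np.arctan2(d[1],d[0])).round(1),"axis",a.round(3),np.degrees(np.arctan2(e[1],e[0])).round(1))
    if nm=="narrow":
        d=f(397,315.2,.1445)-h;print("tab",d+h,np.hypot(*d),np.degrees(np.arctan2(d[1],d[0])))
for n,z,p in(("spool",.045,(311,316)),("flux",.1,(310,182)),("hs",.03,(493,278))):print(n,f(*p,z))
E
```

```text
narrow hub [ 0.5451 -0.1853] tip [ 0.5107 -0.101 ] len 0.0911 ang 112.2 axis [ 0.6   -0.181] 6.0
tab [ 0.43450859 -0.15674922] 0.11420109472916151 165.5129305043229
wide hub [0.5584 0.16  ] tip [0.4653 0.1548] len 0.0932 ang -176.8 axis [0.606 0.167] 8.2
spool [0.43205894 0.00318461]
flux [0.69571833 0.0137606 ]
hs [ 0.52206639 -0.37168715]
```

>>> {"name": "apply_moves", "arguments": {
  "steps": [3,4,0,0,6,8,0,0,9,12,0,0,12,16,0,0,15,20,0,0,18,24,0,0,21,28,0,0,24,32,0,0],
  "jaw": 255,
  "newtons": 30
}}

```text
clock: 0.77
position: [0.4454, -0.2517, 0.2311]
ee_rot: [-0.0, 0.976, 0.218, -0.0]
contact_force: [0.9, -0.8, -0.4]
width: -0.0003
gripper_force: 0.0
```

>>> {"name": "apply_moves", "arguments": {
  "steps": [2.5,3.3,0,0,5,6.5,0,0,7.5,9.8,0,0,7.5,9.8,-3,-3,7.5,9.8,-6,-3,7.5,9.8,-8,-3,7.5,9.8,-10,-3,7.5,9.8,-10,-3]
}}

```text
clock: 1.43
position: [0.5236, -0.1508, 0.1422]
ee_rot: [-0.003, 0.981, 0.192, 0.006]
contact_force: [-13.2, 19.3, 69.6]
width: 0.0002
gripper_force: 34.9
```

Run:
```python
from rig import *
from h import *
import cv2
s=get_state();c=calibration("wrist")
cv2.imwrite("pics/w1.png",get_image("wrist")[:,:,::-1]);print(s["clock"],s["position"],s["ee_rot"],s["contact_force"],s["width"])
print(c)
for P in([.5451,-.1853,.1495],[.5107,-.101,.1495],[.4345,-.1567,.1445]):print(pix(c,P,True))
h=np.array([.5451,-.1853]);p=s["position"][:2]
for ph in np.radians([112.2,120,127,134,141,148,155,160]):
    u=np.array([np.cos(ph),np.sin(ph)]);t=np.array([-u[1],u[0]])
    print(np.degrees(ph).round(),((h+.072*u-.016*t-p)*100).round(2))
```

```text
1.4333 [ 0.52359016 -0.15078098  0.14217498] [-0.00256481  0.98145757  0.19155295  0.00647496] [-13.16346893  19.31754818  69.57714248] 0.0001917719945728451
{'fx': 371.64829954431775, 'fy': 371.64829954431775, 'cx': 315.5601579720592, 'cy': 234.36989171621084, 'xyz': array([ 0.59099202, -0.12459911,  0.28496914]), 'rotation': array([ 0.82154044, -0.11501723,  0.07830018, -0.55291176])}
[410.71807346 296.3596528 ]
[191.63455035 295.56860185]
[262.0810049  441.80607528]
112.0 [0.91 3.82]
120.0 [-0.06  3.58]
127.0 [-0.9   3.26]
134.0 [-1.7   2.84]
141.0 [-2.44  2.32]
148.0 [-3.11  1.72]
155.0 [-3.7   1.04]
160.0 [-4.07  0.51]
```

View pics/w1.png

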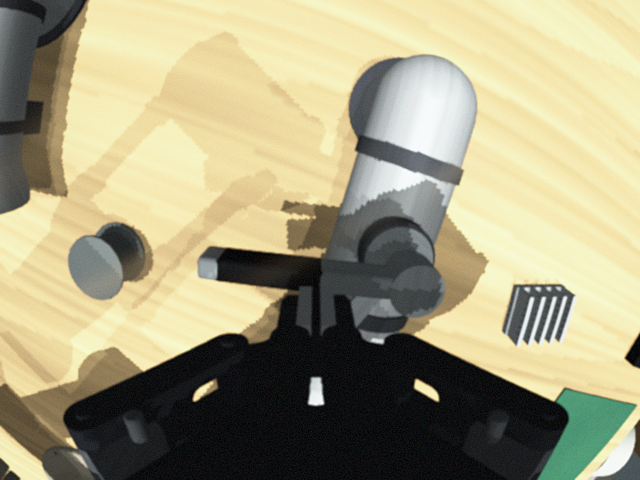

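The first transit call fell short, so the second one brought the tip down on the lever, at about 70 N. I'm lifting straight up, then I'll re-approach. In the picture the lever is still on its hub, with its tip at (208,264).

>>> {"name": "apply_moves", "arguments": {
  "steps": [0,0,2,0,0,0,5,0,0,0,5,0]
}}

```text
clock: 1.73
position: [0.5229, -0.1567, 0.1871]
ee_rot: [0.003, 0.981, 0.193, 0.005]
contact_force: [0.0, -0.1, -0.3]
width: -0.0
gripper_force: 0.0
```

Run:
```python
from rig import *
from h import *
import cv2
s=get_state();c=calibration("wrist")
cv2.imwrite("pics/w2.png",get_image("wrist")[:,:,::-1]);print(s["clock"],s["position"],s["ee_rot"],s["contact_force"])
for P in([.5451,-.1853,.1495],[.5107,-.101,.1495],[.4345,-.1567,.1445]):print(pix(c,P,True))
cv2.imwrite("pics/top2.png",cv2.resize(get_image("top")[225:325,355:445,::-1],(396,440),interpolation=3))
h=np.array([.5451,-.1853]);p=s["position"][:2]
print(((h-p+[.0145,.084])*100).round(2))
```

```text
1.7333 [ 0.52290268 -0.15670789  0.18713993] [0.00323291 0.98123145 0.1927531  0.00454238] [ 0.03566594 -0.13749622 -0.29146867]
[380.30281025 253.86922031]
[206.59916468 253.90238095]
[260.80598185 386.75632927]
[3.67 5.54]
```

View pics/w2.png

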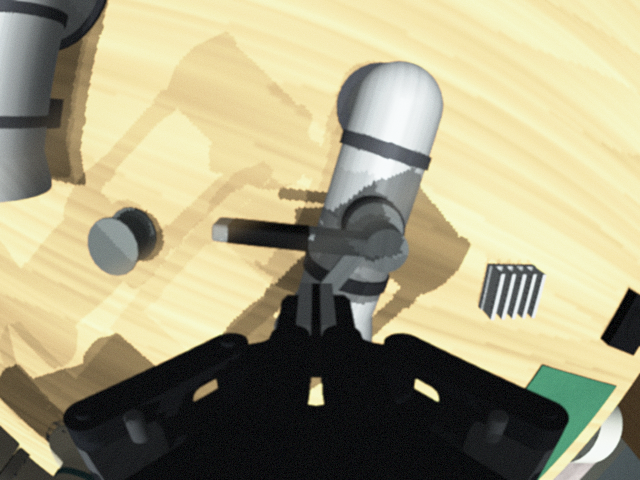

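The lever is still on its hub, centred at (385,243), with its tip at (222,231). I'll move sideways first this time and check the pose before lowering.

>>> {"name": "apply_moves", "arguments": {
  "steps": [2,2.5,0,0,4,5,0,0,4.4,5.6,0,0,4.4,5.6,0,0,4.4,5.6,0,0]
}}

```text
clock: 2.25
position: [0.5627, -0.0995, 0.1797]
ee_rot: [-0.0, 0.981, 0.193, -0.002]
contact_force: [0.3, -0.8, -0.1]
width: -0.0001
gripper_force: 0.0
```

>>> {"name": "apply_moves", "arguments": {
  "steps": [0,0,-2.5,0,0,0,-5,0,0,0,-5,0,0,0,-5,0]
}}

```text
clock: 2.58
position: [0.5618, -0.1002, 0.1299]
ee_rot: [-0.001, 0.981, 0.192, -0.002]
contact_force: [0.5, -0.5, 0.6]
width: -0.0001
gripper_force: 0.0
```

>>> {"name": "apply_moves", "arguments": {
  "steps": [-1.5,-0.65,0,0,-3,-1.3,0,0,-4,-1.55,0,7,-4.8,-1.9,0,14,-5.6,-2.3,0,21,-6.35,-2.8,0,28,-7,-3.4,0,35,-7,-3.4,0,35]
}}

```text
clock: 3.25
position: [0.4935, -0.1347, 0.1329]
ee_rot: [0.001, 0.878, 0.479, 0.001]
contact_force: [0.2, -0.7, -0.5]
width: 0.0
gripper_force: 0.0
```

Run:
```python
from rig import *
from h import *
import cv2
s=get_state();c=calibration("wrist")
a=get_image("wrist")[100:460,100:500,::-1]
t=get_image("top")[225:325,355:445,::-1]
cv2.imwrite("pics/m3.png",np.hstack([a,cv2.convertScaleAbs(cv2.resize(t,(400,360),interpolation=3),alpha=1.5)]))
print(s["clock"],s["position"],s["ee_rot"],s["contact_force"])
p=s["position"][:2]-[.5451,-.1853];print(np.degrees(np.arctan2(p[1],p[0])),np.hypot(*p))
for P in([.5451,-.1853,.1495],[.4345,-.1567,.1445]):print(pix(c,P,True)-100)
```

```text
3.25 [ 0.4934865  -0.1346928   0.13288998] [8.56340262e-04 8.77909109e-01 4.78826130e-01 6.33644540e-04] [ 0.23123403 -0.65075644 -0.50738981]
135.56401986390964 0.07228445135707813
[376.6402857  245.97532596]
[133.51960482 305.79201728]
```

View pics/m3.png

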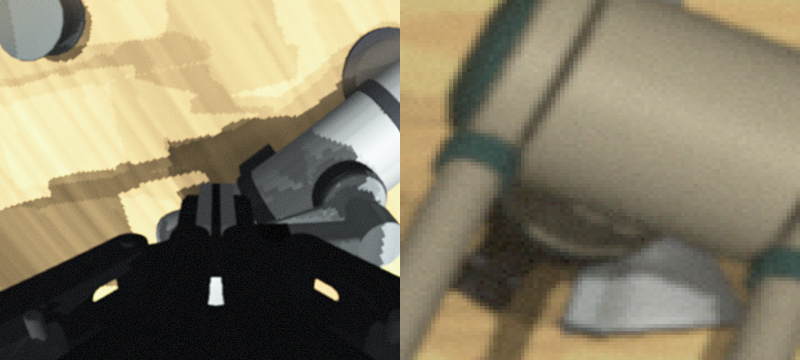

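The lever is being pushed by the finger side: it lies across the wrist view behind the fingers, with its hub at (375,235) in the crop, at about 147°. I'll push on to about 161°, then back off, lift over it and look.

>>> {"name": "apply_moves", "arguments": {
  "steps": [-0.4,-0.25,-0.2,5,-0.7,-0.6,-0.2,8,-0.9,-0.9,-0.2,11,-1.15,-1.2,-0.2,13,-1.15,-1.2,-0.2,13,-1.15,-1.2,-0.2,13]
}}

```text
clock: 3.85
position: [0.4831, -0.1459, 0.13]
ee_rot: [0.001, 0.819, 0.574, 0.0]
contact_force: [0.0, 0.3, 0.7]
width: 0.0001
gripper_force: 0.3
```

>>> {"name": "apply_moves", "arguments": {
  "steps": [0.3,0.7,0,0,0.3,0.7,3,0,0.3,0.7,6,0,0.3,0.7,9,0,0.3,0.7,9,0]
}}

```text
clock: 4.27
position: [0.4888, -0.1395, 0.2252]
ee_rot: [0.005, 0.818, 0.575, 0.003]
contact_force: [1.0, 0.2, 0.5]
width: -0.0
gripper_force: 0.0
```

>>> {"name": "apply_moves", "arguments": {
  "steps": [-1,-3,0,0,-2,-6,0,0,-3,-9,0,0,-3,-9,0,0,-3,-9,0,0]
}}

```text
clock: 4.68
position: [0.4549, -0.2293, 0.2189]
ee_rot: [-0.0, 0.819, 0.574, -0.0]
contact_force: [-0.9, 1.2, -0.4]
width: 0.0001
gripper_force: 0.0
```

Run:
```python
from rig import *
from h import *
import cv2
s=get_state();c=calibration("wrist")
a=get_image("wrist")[:,:,::-1]
cv2.imwrite("pics/w4.png",a)
print(s["clock"],s["position"],s["ee_rot"],s["qd"].round(3) if hasattr(s["qd"],"round") else s["qd"])
for P in([.5451,-.1853,.1495],[.4345,-.1567,.1445]):print(pix(c,P,True))
```

```text
4.6833 [ 0.45494917 -0.22927816  0.21889415] [-4.29218050e-04  8.19174829e-01  5.73543723e-01 -1.10530299e-04] [ 0.036 -0.005  0.009  0.02   0.008 -0.001]
[433.7913983  131.09544503]
[238.41689515 147.50515431]
```

View pics/w4.png

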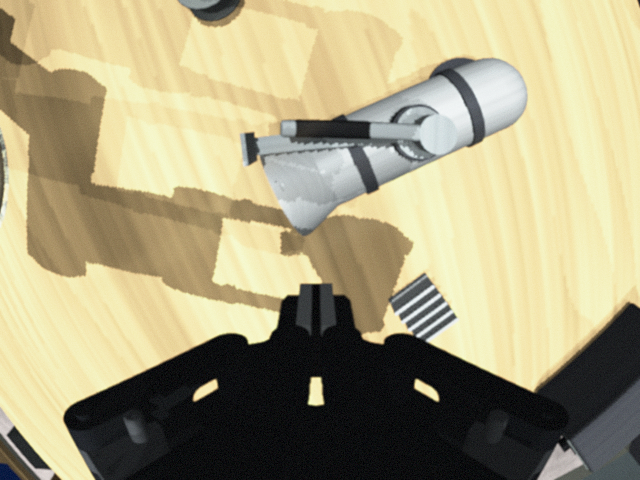

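The view is clear: hub about (437,134), lever end about (288,127), tab top about (248,148). The lever is about 6–7° short, so I'll zoom in for exact numbers.

Run:
```python
import cv2
a=cv2.imread("pics/w4.png")[100:175,235:345]
b=cv2.imread("pics/w4.png")[100:175,365:475]
import numpy as np
cv2.imwrite("pics/w4z.png",np.vstack([cv2.resize(x,(440*1,300),interpolation=cv2.INTER_CUBIC) for x in(a,b)]))
```

```text
(no output)
```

View pics/w4z.png

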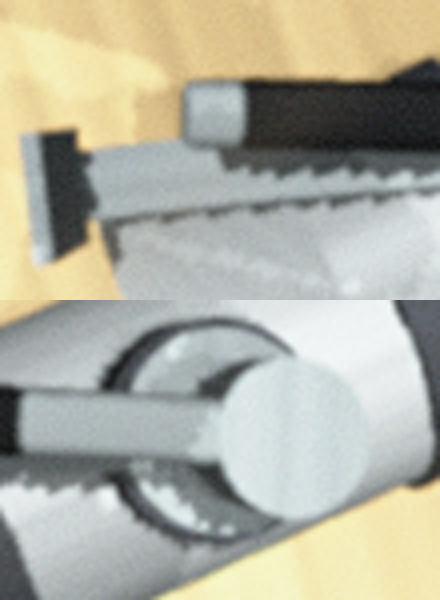

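The zoom puts the tip's end-face top edge at (282.5,128), the tab's inner edge middle at (247.5,149) and the hub at (438.7,134.3).

Run:
```python
from rig import *
from h import *
c=calibration("wrist");f=lambda u,v,z:back(c,u,v,z,True)[:2]
t=f(282.5,128,.1495);m=f(395,131.75,.1495);b=f(247.5,149,.1445)
an=lambda d:np.degrees(np.arctan2(d[1],d[0])).round(2)
for z in(.1495,.155):
    h=f(438.7,134.3,z);print(h,an(t-h),np.hypot(*(t-h)),"tab",b,an(b-h),np.hypot(*(b-h)))
print(an(t-m))
h=f(438.7,134.3,.1495)
# tab direction from its own face: ends
e=f(246.2,133.2,.1445)-f(249.5,164.5,.1445);print("tab normal",an(e)+90)
s=get_state();p=s["position"][:2];print(p)
for ph in np.radians([155,158,160,162,164,166]):
    u=np.array([np.cos(ph),np.sin(ph)]);n=np.array([-u[1],u[0]])
    print(np.degrees(ph),((h+.072*u-.016*n-p)*100).round(2))
```

```text
[ 0.54761257 -0.18677265] 159.09 0.0902666538135374 tab [ 0.43933534 -0.15850283] 165.37 0.11190683730048025
[ 0.54588655 -0.18607083] 159.11 0.08840383850228728 tab [ 0.43933534 -0.15850283] 165.49 0.11005978022573103
158.85
tab normal 164.73000000000002
[ 0.45516586 -0.22828266]
155.0 [3.4  8.64]
158.0 [3.17 8.33]
160.0 [3.03 8.12]
162.0 [2.89 7.9 ]
164.0 [2.76 7.67]
166.0 [2.65 7.45]
```

>>> {"name": "apply_moves", "arguments": {
  "steps": [1,3,0,0,2,6,0,0,3,9.3,0,0,3,9.3,0,3,3,9.3,-3,6,3,9.3,-6,6,3,9.3,-9,6,3,9.3,-9,6]
}}

```text
clock: 5.4
position: [0.4813, -0.132, 0.1243]
ee_rot: [-0.005, 0.786, 0.618, -0.003]
contact_force: [-1.1, 0.2, -0.2]
width: -0.0
gripper_force: 0.0
```

>>> {"name": "apply_moves", "arguments": {
  "steps": [0,0,0,0]
}}

```text
clock: 5.48
position: [0.4844, -0.1339, 0.1283]
ee_rot: [-0.002, 0.787, 0.618, -0.001]
contact_force: [0.8, -1.3, 0.4]
width: 0.0002
gripper_force: 0.0
```

>>> {"name": "apply_moves", "arguments": {
  "steps": [0,-0.5,0,0,0,-0.5,0,0,0,-0.5,0,0]
}}

```text
clock: 5.73
position: [0.4867, -0.1414, 0.1312]
ee_rot: [0.002, 0.787, 0.617, 0.001]
contact_force: [-0.8, -0.1, -0.4]
width: 0.0001
gripper_force: 0.0
```

>>> {"name": "apply_moves", "arguments": {
  "steps": [-0.3,-0.4,0,0,-0.5,-0.7,0,0,-0.6,-0.9,0,0,-0.7,-1.1,0,0,-0.7,-1.1,0,0,-0.7,-1.1,0,0,-0.7,-1.1,0,0]
}}

```text
clock: 6.32
position: [0.4779, -0.1518, 0.1292]
ee_rot: [-0.0, 0.787, 0.617, -0.0]
contact_force: [-0.9, 0.6, -0.1]
width: 0.0004
gripper_force: 0.1
```

>>> {"name": "apply_moves", "arguments": {
  "steps": [0.3,0.9,0,0,0.3,0.9,3,0,0.3,0.9,6,0,0.3,0.9,9,0,0.3,0.9,9,-6,0.3,0.9,9,-6]
}}

```text
clock: 6.82
position: [0.4823, -0.1425, 0.2211]
ee_rot: [0.002, 0.819, 0.574, 0.001]
contact_force: [0.5, 0.8, 0.8]
width: 0.0002
gripper_force: 0.0
```

>>> {"name": "apply_moves", "arguments": {
  "steps": [-1,-3,0,0,-2,-6,0,0,-3,-9,0,0,-3,-9,0,0,-3,-9,0,0,-3,-9,0,0]
}}

```text
clock: 7.32
position: [0.4508, -0.2317, 0.2182]
ee_rot: [-0.001, 0.818, 0.575, -0.0]
contact_force: [0.2, 1.4, -0.4]
width: 0.0003
gripper_force: 0.0
```

Run:
```python
from rig import *
from h import *
import cv2
s=get_state();c=calibration("wrist")
w=get_image("wrist")[:,:,::-1]
cv2.imwrite("pics/w5.png",w)
x,y=pix(c,[.443,-.158,.1495],True).astype(int)-[40,37];X,Y=pix(c,[.5475,-.1868,.1495],True).astype(int)-[55,37]
cut=lambda x,y:cv2.resize(w[max(y,0):max(y,0)+75,x:x+110],(660,450)[:2] if 0 else (440,300),interpolation=2)
cv2.imwrite("pics/w5z.png",np.vstack([cut(x,y),cut(X,Y)]))
print(x,y,X,Y,s["clock"],s["position"],s["ee_rot"])
import json;json.dump({k:np.array(v).tolist() for k,v in c.items()},open("c5.json","w"))
```

```text
216 101 389 90 7.3167 [ 0.45079871 -0.2316686   0.21821905] [-1.43433077e-03  8.17953453e-01  5.75282608e-01 -1.13762772e-04]
```

View pics/w5z.png

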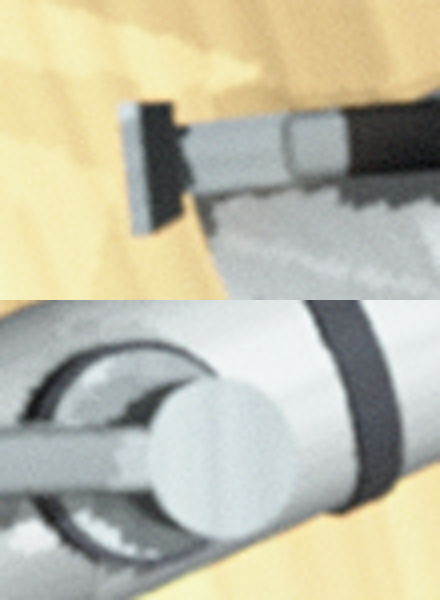

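Hub (445,129.5), tip (287.7,137), tab inner edge (253,143).

Run:
```python
from h import *
import json
c={k:np.array(v) for k,v in json.load(open("c5.json")).items()};f=lambda u,v,z:back(c,u,v,z,True)[:2]
t=f(287.75,137,.1495);b=f(253,143,.1445);m=f(389+5,90+(456-300)/4+.5,.1495)
an=lambda d:np.degrees(np.arctan2(d[1],d[0])).round(2)
for z in(.1495,.155):
    h=f(445,129.5,z);print(h,an(t-h),np.hypot(*(t-h)),"tab",b,an(b-h),np.hypot(*(b-h)))
print(an(t-m)); print("pred tip if hit by tool calc")
```

```text
[ 0.54744547 -0.18814686] 164.43 0.09111152817297194 tab [ 0.43909743 -0.15974469] 165.31 0.11200884093482842
[ 0.54560402 -0.18749717] 164.51 0.08916336658944575 tab [ 0.43909743 -0.15974469] 165.4 0.11006295615346051
165.04
pred tip if hit by tool calc
```

It's 0.9° short, so one small nudge: return to the same push pose plus about 1.3 mm.

>>> {"name": "apply_moves", "arguments": {
  "steps": [1,3,0,0,2,6,0,0,3,9,0,0,3,9,0,6,3,9,-3,6,3,9,-6,6,3,9,-9,6,3,9,-9,6]
}}

```text
clock: 8.03
position: [0.4772, -0.1391, 0.1243]
ee_rot: [-0.005, 0.786, 0.618, -0.003]
contact_force: [-0.9, 0.7, -1.1]
width: 0.0002
gripper_force: 0.0
```

>>> {"name": "apply_moves", "arguments": {
  "steps": [0,0,0,0,0,0,0,0,-0.1,-0.3,0,0,-0.2,-0.6,0,0,-0.3,-0.9,0,0,-0.34,-1.03,0,0,-0.34,-1.03,0,0,-0.34,-1.03,0,0]
}}

```text
clock: 8.7
position: [0.478, -0.1532, 0.1297]
ee_rot: [0.0, 0.787, 0.617, 0.0]
contact_force: [0.1, 0.6, 0.1]
width: 0.0003
gripper_force: 0.3
```

>>> {"name": "apply_moves", "arguments": {
  "steps": [0,0,0,0,0.3,0.9,0,0,0.3,0.9,3,0,0.3,0.9,6,0,0.3,0.9,9,0,0.3,0.9,9,-6,0.3,0.9,9,-6]
}}

```text
clock: 9.28
position: [0.482, -0.1439, 0.2212]
ee_rot: [0.002, 0.819, 0.574, 0.001]
contact_force: [-0.1, -0.1, 0.3]
width: -0.0001
gripper_force: 0.0
```

>>> {"name": "apply_moves", "arguments": {
  "steps": [-1,-3,0,0,-2,-6,0,0,-3,-9,0,0,-3,-9,0,0,-3,-9,0,0,-3,-9,0,0]
}}

```text
clock: 9.78
position: [0.4504, -0.2329, 0.2182]
ee_rot: [-0.001, 0.818, 0.575, -0.0]
contact_force: [0.0, 0.7, -0.0]
width: -0.0001
gripper_force: 0.0
```

Run:
```python
from rig import *
from h import *
import cv2
s=get_state();c=calibration("wrist")
w=get_image("wrist")[:,:,::-1]
x,y=pix(c,[.443,-.158,.1495],True).astype(int)-[40,37];X,Y=pix(c,[.5475,-.1868,.1495],True).astype(int)-[55,37]
cut=lambda x,y:cv2.resize(w[max(y,0):max(y,0)+75,x:x+110],(440,300),interpolation=2)
cv2.imwrite("pics/w6z.png",np.vstack([cut(x,y),cut(X,Y)]))
print(x,y,X,Y,s["clock"],s["position"],s["ee_rot"])
import json;json.dump({k:np.array(v).tolist() for k,v in c.items()},open("c6.json","w"))
```

```text
216 98 389 87 9.7833 [ 0.45042031 -0.23294165  0.21821173] [-1.45225675e-03  8.17951980e-01  5.75284664e-01 -7.06739060e-05]
```

View pics/w6z.png

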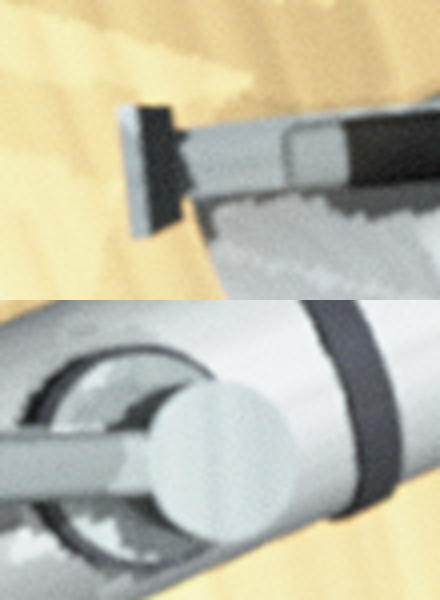

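Narrow lever is now about 165.2° against a tab at about 165.3°: tip (287.7,136.7), hub (445,127), tab (253,140.6). Moving on to the wide lever.

>>> {"name": "apply_moves", "arguments": {
  "steps": [0.5,3.5,0.5,3,1,7,1,6,1.5,10.5,1,9,2,14,1,12,2.5,17.5,1,15,3,21,1,18,3,21,1,21,3,21,1,23]
}}

```text
clock: 10.5
position: [0.4805, -0.0201, 0.2291]
ee_rot: [-0.0, 0.684, 0.73, 0.0]
contact_force: [1.0, -0.5, 0.3]
width: 0.0
gripper_force: 0.0
```

>>> {"name": "apply_moves", "arguments": {
  "steps": [0.4,3.5,0,0,0.6,7,0,0,0.8,10,0,0,0.9,13.3,0,0,0.9,13.3,0,0,0.9,13.3,0,0,0.9,13.3,0,0,0.9,13.3,0,0]
}}

```text
clock: 11.17
position: [0.4896, 0.1087, 0.2292]
ee_rot: [0.0, 0.687, 0.727, -0.0]
contact_force: [-1.1, 0.9, 0.9]
width: -0.0003
gripper_force: 0.0
```

>>> {"name": "apply_moves", "arguments": {
  "steps": [0,0,-3,0,0,0,-5.5,0,0,0,-7.9,0,0,0,-7.9,0,0,0,-7.9,0,0,0,-7.9,0]
}}

```text
clock: 11.67
position: [0.4909, 0.1084, 0.1515]
ee_rot: [0.001, 0.688, 0.726, 0.001]
contact_force: [1.2, -0.0, 0.1]
width: -0.0001
gripper_force: 0.0
```

Run:
```python
from rig import *
from h import *
s=get_state();p=s["position"][:2];print(s["position"],s["contact_force"])
h=np.array([.560,.160])
for ph in range(183,90,-7):
    a=np.radians(ph);u=np.array([np.cos(a),np.sin(a)]);t=np.array([-u[1],u[0]])
    print(ph,((h+.072*u+.015*t-p)*100).round(2))
```

```text
[0.49093741 0.10842227 0.1514983 ] [ 1.23962108 -0.02131944  0.09505747]
183 [-0.21  3.28]
176 [-0.38  4.16]
169 [-0.45  5.06]
162 [-0.4   5.96]
155 [-0.25  6.84]
148 [0.01 7.7 ]
141 [0.37 8.52]
134 [0.83 9.3 ]
127 [ 1.38 10.01]
120 [ 2.01 10.64]
113 [ 2.71 11.2 ]
106 [ 3.48 11.67]
99 [ 4.3  12.03]
92 [ 5.16 12.3 ]
```

>>> {"name": "apply_moves", "arguments": {
  "steps": [-0.1,1.7,0,0,-0.2,3.2,0,0,-0.4,4.1,0,-7,-0.45,5.0,0,-14,-0.4,5.9,0,-21,-0.25,6.8,0,-28,0,7.7,0,-35,0,7.7,0,-35]
}}

```text
clock: 12.33
position: [0.4918, 0.1865, 0.1524]
ee_rot: [0.001, 0.874, 0.486, 0.002]
contact_force: [-0.1, -0.3, 0.3]
width: 0.0001
gripper_force: 0.1
```

Run:
```python
from rig import *
from h import *
s=get_state();p=s["position"][:2];print(s["position"],s["contact_force"],s["qpos"])
h=np.array([.560,.160])
for ph in range(148,86,-7):
    a=np.radians(ph);u=np.array([np.cos(a),np.sin(a)]);t=np.array([-u[1],u[0]])
    print(ph,((h+.072*u+.015*t-p)*100).round(2))
```

```text
[0.49176533 0.1865087  0.15236793] [-0.05781358 -0.2583459   0.28537762] [ 2.30834829e-01  2.58729374e-01  1.73712698e+00 -1.05438051e-03
  1.14145060e+00  7.87448834e-01]
148 [-0.08 -0.11]
141 [0.28 0.71]
134 [0.74 1.49]
127 [1.29 2.2 ]
120 [1.92 2.83]
113 [2.63 3.39]
106 [3.4  3.86]
99 [4.22 4.23]
92 [5.07 4.49]
```

>>> {"name": "apply_moves", "arguments": {
  "steps": [0.3,0.7,0,-7,0.75,1.5,0,-14,1.3,2.2,0,-21,1.9,2.8,0,-28,2.6,3.4,0,-35,3.0,3.6,0,-39,3.4,3.85,0,-42,3.4,3.85,0,-42]
}}

```text
clock: 13.0
position: [0.5246, 0.2244, 0.1516]
ee_rot: [-0.0, 0.99, 0.142, 0.001]
contact_force: [-1.4, -1.4, 0.4]
width: 0.0
gripper_force: 0.6
```

>>> {"name": "apply_moves", "arguments": {
  "steps": [0.2,0.1,0,0,0.4,0.2,0,0,0.6,0.28,0,-4,0.8,0.35,0,-6,0.8,0.35,0,-6,0.8,0.35,0,-6]
}}

```text
clock: 13.5
position: [0.5304, 0.228, 0.1506]
ee_rot: [-0.0, 0.996, 0.09, -0.001]
contact_force: [-5.4, -0.8, 3.6]
width: -0.0002
gripper_force: 2.6
```

>>> {"name": "apply_moves", "arguments": {
  "steps": [0.2,0.03,0,0,0.4,0.06,0,0,0.4,0.06,0,0,0.4,0.06,0,0]
}}

```text
clock: 13.83
position: [0.5315, 0.2282, 0.1502]
ee_rot: [0.0, 0.996, 0.09, -0.005]
contact_force: [-10.3, -1.8, 6.1]
width: 0.0
gripper_force: 5.2
```

>>> {"name": "apply_moves", "arguments": {
  "steps": [0.2,0.03,0,0,0.4,0.06,0,0,0.6,0.08,0,0,0.6,0.08,0,0,0.6,0.08,0,0]
}}

```text
clock: 14.25
position: [0.533, 0.2287, 0.1496]
ee_rot: [0.0, 0.996, 0.09, -0.009]
contact_force: [-18.5, -2.0, 9.4]
width: -0.0
gripper_force: 9.1
```

Force climbs linearly to 18 N, far above the friction, so the lever is on its stop. I'll retreat and check it numerically.

>>> {"name": "apply_moves", "arguments": {
  "steps": [-1.2,-0.2,0,0,-2.5,-0.4,0,0,-2.5,-0.4,3,0,-2.5,-0.4,6,0,-2.5,-0.4,9,0,-2.5,-0.4,9,0]
}}

```text
clock: 14.75
position: [0.5213, 0.2269, 0.2473]
ee_rot: [-0.002, 0.996, 0.09, 0.007]
contact_force: [1.4, -0.3, 0.2]
width: -0.0
gripper_force: 0.0
```

>>> {"name": "apply_moves", "arguments": {
  "steps": [-3,-3,1,0,-6,-6,2,0,-9,-9,2,0,-12,-12,2,0,-15,-15,2,0,-17,-18,2,0,-17,-21,2,0,-17,-24,2,0]
}}

```text
clock: 15.42
position: [0.3461, -0.0155, 0.2609]
ee_rot: [0.001, 0.996, 0.09, 0.002]
contact_force: [1.5, -0.1, -0.1]
width: -0.0
gripper_force: 0.0
```

Run:
```python
from rig import *
from h import *
import cv2
s=get_state();print(s["clock"],s["position"])
c=calibration("top")
im=get_image("top");o=cv2.imread("pics/top0.png")[:,:,::-1]
g=cv2.cvtColor(im,cv2.COLOR_RGB2GRAY)
cv2.imwrite("pics/top9.png",im[:,:,::-1])
# dark sleeve pixels in ring around each hub, at lever-top height
for nm,h,z,r0,r1 in(("wide",(.5595,.160),.168,.045,.085),("narrow",(.5463,-.187),.1495,.045,.085)):
    best=[]
    for a in np.arange(80,200,1.):
        u=np.array([np.cos(np.radians(a)),np.sin(np.radians(a))])
        P=[pix(c,[h[0]+r*u[0],h[1]+r*u[1],z]) for r in np.linspace(r0,r1,12)]
        v=cv2.remap(g,np.float32([[p[0] for p in P]]),np.float32([[p[1] for p in P]]),1)
        best.append((v.mean().round(0),a))
    print(nm,sorted(best)[:7])
# moved things elsewhere
for n,(u,v) in dict(spool=(311,316),flux=(310,182),hs=(493,278),drv=(112,310)).items():
    print(n,cv2.absdiff(im,np.ascontiguousarray(o))[v-15:v+15,u-15:u+15].mean().round(1))
```

```text
15.4167 [ 0.34609963 -0.0155395   0.26089291]
wide [(np.float64(38.0), np.float64(104.0)), (np.float64(38.0), np.float64(105.0)), (np.float64(39.0), np.float64(102.0)), (np.float64(39.0), np.float64(103.0)), (np.float64(41.0), np.float64(101.0)), (np.float64(44.0), np.float64(106.0)), (np.float64(46.0), np.float64(100.0))]
narrow [(np.float64(40.0), np.float64(161.0)), (np.float64(40.0), np.float64(162.0)), (np.float64(42.0), np.float64(163.0)), (np.float64(43.0), np.float64(164.0)), (np.float64(44.0), np.float64(165.0)), (np.float64(44.0), np.float64(166.0)), (np.float64(45.0), np.float64(160.0))]
spool 3.2
flux 2.5
hs 2.4
drv 3.0
```

The wide lever reads 102–104°, and I need the duct's axis better to be sure that is square. I'll fit it from the duct silhouette and measure the lever's line itself.

Run:
```python
from rig import *
from h import *
import cv2
c=calibration("top")
an=lambda d:np.degrees(np.arctan2(d[1],d[0])).round(2)
for f in("top0","top9"):
    im=cv2.imread(f"pics/{f}.png");im=cv2.GaussianBlur(im,(3,3),0);sat=cv2.cvtColor(im,cv2.COLOR_BGR2HSV)[:,:,1]
    for nm,(x0,x1),(y0,y1),hub in(("wide",(190,290),(222,285),(.5595,.160,.168)),("narrow",(370,450),(236,292),(.5463,-.187,.1495))):
        m=(sat<70).astype(np.uint8)
        L=[];Rr=[]
        for y in range(y0,y1):
            # wood limit outwards from a seed on the duct
            sx=int((238 if nm=="wide" else 408));row=m[y]
            a=sx
            while a>x0 and row[a]:a-=1
            b=sx
            while b<x1 and row[b]:b+=1
            L.append(back(c,a+.5,y,.065)[:2]);Rr.append(back(c,b-.5,y,.065)[:2])
        out=[]
        for E_ in(np.array(L),np.array(Rr)):
            vx=cv2.fitLine(E_.astype(np.float32),cv2.DIST_HUBER,0,.001,.001).ravel()[:2];out.append(an(vx*np.sign(vx[0])))
        print(f,nm,"edges",out,"width",np.hypot(*(np.array(L)-np.array(Rr)).T).mean().round(3))
im=cv2.imread("pics/top9.png");g=cv2.cvtColor(im,cv2.COLOR_BGR2GRAY)
for r in(.03,.04,.05,.06,.07,.08):
    aa=np.arange(85,125,1.);P=np.array([pix(c,[.5595+r*np.cos(np.radians(a)),.16+r*np.sin(np.radians(a)),.168]) for a in aa],np.float32)
    print(r,cv2.remap(g,P[None,:,0],P[None,:,1],1).ravel())
print("tippix",pix(c,[.5595+.092*np.cos(np.radians(98)),.16+.092*np.sin(np.radians(98)),.168]))
```

```text
top0 wide edges [np.float32(9.75), np.float32(8.72)] width 0.101
top0 narrow edges [np.float32(6.98), np.float32(5.77)] width 0.064
top9 wide edges [np.float32(9.79), np.float32(8.69)] width 0.103
top9 narrow edges [np.float32(6.56), np.float32(5.73)] width 0.064
0.03 [ 94  94  94  93  92  92  91  90  89  88  89  90  91  93  96  98 100 102
 103 104 105 104 104 103 100  96  92  88  81  74  66  59  56  52  48  45
  46  49  50  52]
0.04 [112 111 109 108 109 110 110 110 110 108 105 102 100  99  98  99  98  99
 101 101 100  99  97  90  83  77  71  65  64  70  74  79  83  86  87  87
  85  81  76  72]
0.05 [116 115 115 116 117 117 116 115 113 107 100  88  76  64  52  43  37  33
  34  36  37  38  38  36  42  50  61  73  85  95 106 110 114 115 115 114
 116 116 116 115]
0.06 [118 117 116 116 118 117 115 117 118 113 106  97  85  70  54  39  36  34
  35  36  33  35  41  54  71  85  99 105 111 114 116 114 113 114 116 115
 114 113 112 113]
0.07 [120 119 119 118 117 116 118 118 117 116 113 106  94  76  56  43  37  36
  36  35  34  43  57  74  89 103 110 114 115 116 115 115 115 114 114 114
 114 112 111 110]
0.08 [120 118 117 118 118 119 118 118 117 116 115 109  96  76  57  43  36  34
  34  34  38  53  74  90 104 111 114 115 116 116 116 114 114 114 114 112
 111 112 110 109]
tippix [178.51292997 246.70987243]
```

With the hub-offset bias removed, the wide lever lies at about 99.8°. The fitted duct axis of 9.2° puts square at 99.2°, so it is on its shut stop. The areas around the loose items look unchanged, and the arm is clear.

```bash
python3 -c "
from rig import *
print(get_state()['contact_force']);print(sign_off())"
```

```text
[ 0.41066778 -4.03677571  0.53347797]
the job is handed in; nothing more can be done
None
```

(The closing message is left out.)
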